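Level the sauce shelf at the drive-through counter

TASK

Stand the grey spirit level lengthwise along the middle of the low metal shelf and let go of it, then turn the black knob of the shelf's levelling foot so that the bubble sits midway between the two lines while the level is pressed down and the shelf is seated on its foot. The program finishes while still pressing the level down firmly with the gripper, the shelf seated and the bubble centred, touching the shelf and knob no more and leaving the other things on the counter in place.

Things in the scene. Friction and masses are not known exactly. Their poses are not given: they have to be found in the camera images.
- level: Grey box spirit level, 220 long x 30 wide x 40 mm high, 0.3 to 0.42 kg, standing on the counter on the robot's right. Origin: centre of its underside; x along its length, z up. A yellow vial window fills the middle 70 mm of its top (recessed 6 mm); the flat solid ends beyond it, 35 to 110 mm from the centre, are good to press on. Plain sides, can be gripped at the middle.
- level_top (a point): Centre of the top of the level, 40 mm above its origin, same axes.
- bubble (a joint): Place of the white bubble in the vial along the level's x, m; 0 is midway between the two black lines (21 mm apart), + towards the level's +x. The bubble, 16 mm long, goes to the higher end: 4 mm for each 0.01 rad of slope, at most 24 mm; it settles in about 1.5 s. Centred means within 2.5 mm of 0.
- shelf_top (a point): Centre of the top of a low aluminium shelf, 170 mm deep (x) x 300 long (y), 100 mm above the counter when level. y runs along it towards the levelling foot, x away from the robot, z up. A 12 mm high lip runs along its far edge (x = 82 to 88 mm). It pivots at its -y end (y = -140 mm, 20 mm below the top); the foot carries its +y end.
- shelf (a joint): Lift of the shelf's foot end off its seat by soft rubber in the foot, rad: 0 = seated (below 0.003 counts), 0.02 = fully lifted, as it stands by itself even with the level on it (6 mm at the foot). About 5 N down on the level near its middle seats it, 10 N surely. The foot gives a little too: pressed with some 8 N the bubble moves about 11 mm away from the foot in all.
- foot (a joint): Turn of the levelling knob, rad, 0 to 4.2, grows clockwise seen from above. Each rad raises the foot end by 0.018 rad of slope (bubble 7.2 mm towards the foot). It starts too low, at 0.5 to 1.2; the seated shelf is level somewhere between 2.0 and 3.2, different each time (uneven mount): read the bubble. Does not follow the rubber's lift. Stiff (0.2 N m), stays where it is left.
- foot_grip (a point): Where to grip the black knob: on its upright turning axis, 180 mm from shelf_top along the shelf's +y, about 36 mm above the seated shelf's surface. The knob is a disc 60 mm across and 10 high with a bar on top, 56 long x 18 wide x 30 mm high; grip it across its 18 mm. This point is 12 mm below the bar's top; x along the bar, y across it, turning with the knob.
- stand: Fixed mount of the shelf on the counter (a bracket under the shelf's -y end); shelf and knob hang on it. Origin on the counter under the middle of the shelf, axes as shelf_top's when level.
- dip_a: White sealed dip cup, 68 mm across, 34 mm high, bystander to be left alone. Origin: centre of its underside.
- dip_b: Another such dip cup, bystander to be left alone. Origin: centre of its underside.
- dip_c: A third such dip cup, bystander to be left alone. Origin: centre of its underside.
- squeeze: Red squeeze bottle, 56 mm across, 170 mm high, bystander to be left alone. Origin: centre of its underside.
- shaker: Clear shaker, 50 mm across, 100 mm high, bystander to be left alone. Origin: centre of its underside.
- cup: Paper cup, 84 mm across, 110 mm high, bystander to be left alone. Origin: centre of its underside.
- tape: Roll of paper, 68 mm across, 25 mm high, bystander to be left alone. Origin: centre of its underside.
Things that resemble listed ones, but are neither listed nor needed, are in the scene too. Several things look just like the level: the one meant starts farthest from the robot's base.

How it is judged:
By the outcome, as a careful person would: the job done as asked, in the order asked, and still so for the second after the job is handed in, while the arm keeps its last pose, push and grip.
It also fails if it takes over 72 s, if anything falls off the work surface, if the arm or the gripper's body presses on something with over 40 N, if the wrist force passes 120 N, or if a joint passes its speed limit or range.

ROBOT

A 7-joint arm with a two-finger parallel gripper is mounted at the origin on the work surface. World frame = base frame: x ahead of the robot, y to its left, z up, the work surface at z = 0. Lengths are in m, angles in rad, forces in N, time in s.
With the tool pointing down it reaches from about 0.425 to 0.875 m from the base axis. Payload 4.7 kg.
Tool frame: the origin (TCP) lies midway between the tips of the shut fingers; the grasp point (between the pads) lies 19 mm behind it; z points along the fingers, y is the line along which they close (so a half turn about z gives the same grasp; the last joint's range is limited). The gripper opens to 87 mm and grips with 3 to 60 N. Pads are 19 mm wide; open, the fingers measure 117 mm over their backs; the gripper's body (75 mm by 190 mm) begins 51 mm behind the grasp point.
Start: joints at [1.262, 0.321, -0.07, 1.45, 0.023, 1.371, -0.057], TCP at [0.206, -0.616, 0.223] pointing down, gripper open.
Joint ranges: [-2.86, 2.86], [-0.3, 2.09], [-1.38, 1.24], [0.06, 2.45], [-1.56, 4.7], [0.09, 2.05], [-2.69, 2.69]. Speed limits (rad/s): [2.57, 2.57, 3.14, 3.14, 3.14, 3.14, 3.14].

INTERFACE

Orientations are given as a rotation vector (axis times angle).
In Python, from bench import ctrl, get_image, calibration gives the robot as it stands.
- The arm moves only by the tool apply_moves, never from a script. Its arguments are lists of equal length, an entry for each row: "dp": the shift along the tool's x, y, z in m, a list of three; "twist": the turn, a rotation vector about the tool's x, y, z in rad, a list of three; "fingers": the closure, from 0 (fully open) to 1 (shut). In form: {"dp": [[dx, dy, dz], ...], "twist": [[ax, ay, az], ...], "fingers": [fingers, ...]}. A call has 1 to 10 rows; each row shifts and turns the commanded pose from where the row before left it, along the tool's axes as they then stand; what a row does not reach is not made up. A row lasts 1/10 s, in which the tool goes at most 50 mm and 8.59 degrees, less where a joint would pass 70% of its speed; a pose out of reach is approached as far as the arm can. A call is refused whole if a number of a shift passes 0.05 or a number of a turn 0.15, either way. A call with a gripper value outside its range is refused whole. The fingers move at their own pace and stop on an object; "newtons" is the grip in N (left out, the last holds). Time passes only in rows, so rows that do not move let the fingers close. It gives the time, the measured TCP pose, the force, the opening and the grip force at its end, in the units of the state.
- ctrl.get_state(): the state, without advancing time (a new reading comes with each control period).
- get_image(name): name is "scene" or "top" or "wrist"; returns the picture (384x512x3 uint8, red, green, blue); there is no depth.
- calibration(name): a dict with "fx", "fy", "cx", "cy" (pixels), "eye" and "attitude" of the camera in the world; the wrist camera has in their place "hand_eye" (4x4, takes a point from camera to tool coordinates, whose origin is the TCP and whose axes are the flange's). Camera axes: x right, y up, looking along -z (the intrinsics and any distortion apply to the point x, -y, -z); pixel columns grow to the right and rows downward; lengths in m; the calibration is good to about 2 mm. A picture is of the moment at which its call begins: read the wrist's pose just before it. calibration takes no time and is no camera call.
- ctrl.close_job(): hands the job in; it is judged then, once.
The state is a dict: "time": time; "joint_positions": joint angles; "qd": joint speeds; "joint_torque": joint torques, N m; "position": TCP position; "tool_rot": TCP orientation; "ft_force": force on the tool from outside, world axes, zero at the start; "torque": the same for the moment, N m; "grip_width": opening from 0.0 (shut) to 1.0 (fully open); "grip_force": force on a finger pad.
Only numpy, scipy, OpenCV 4.12 (cv2) and the standard library are available. Lean on these libraries where they do the work, as an engineer would, in place of code of your own. Each camera call takes 0.05 s, during which the arm holds its last target. There are 200 camera calls.

## Working session

There is one attempt and no reset: what is moved stays moved. The work goes in short steps, Python scripts to look and compute and a tool call to move; the robot and the scene stay as the last step left them, time stands still between calls to the robot, and variables do not carry over. Pictures are saved under pics/ and viewed, at most 10 in all, crops included, and the job is handed in when it is done.

Besides the shell and the picture viewer there is one more tool, called after "Request:" as name(argument=value, ...) on one line, values as JSON. apply_moves: Moves the arm, as the interface text tells. Its arguments: {"type":"object","properties":{"dp":{"type":"array"},"twist":{"type":"array"},"fingers":{"type":"array"},"newtons":{"type":"number"}},"required":["dp","twist","fingers"]}

```bash
mkdir -p pics; ls
python3 - <<'E'
from bench import ctrl,get_image,calibration
import cv2,numpy as np
for n in("scene","top","wrist"):
    im=get_image(n);np.save(f"pics/{n}0.npy",im)
    print(n,calibration(n))
    cv2.imwrite(f"pics/{n}0.png",im[:,:,::-1])
a=[cv2.resize(cv2.imread(f"pics/{n}0.png"),(800,600),interpolation=2) for n in("scene","top")]
cv2.imwrite("pics/s.png",a[0]);cv2.imwrite("pics/t.png",a[1])
print(ctrl.get_state())
E
```

```text
pics
scene {'fx': 376.17958059853277, 'fy': 376.17958059853277, 'cx': 251.1545733703816, 'cy': 188.59769660729535, 'eye': array([ 1.26883856, -0.01146494,  1.10106612]), 'attitude': array([0.56175235, 0.49757595, 1.39677859])}
top {'fx': 464.8837970854241, 'fy': 464.8837970854241, 'cx': 259.0394093304267, 'cy': 186.52601780378467, 'eye': array([0.19355019, 0.05949196, 1.39971186]), 'attitude': array([ 0.1568998 , -0.16182651, -1.54432034])}
wrist {'fx': 303.2845571572576, 'fy': 303.2845571572576, 'cx': 250.21178704076064, 'cy': 195.82275223556516, 'hand_eye': array([[ 8.01327216e-04,  9.69901728e-01,  2.43495372e-01,
         6.64867161e-02],
       [ 9.99999544e-01, -6.50746243e-04, -6.98850843e-04,
         1.01861083e-03],
       [-5.19362942e-04,  2.43495821e-01, -9.69901807e-01,
        -1.61827504e-01],
       [ 0.00000000e+00,  0.00000000e+00,  0.00000000e+00,
         1.00000000e+00]])}
{'time': 0.15, 'joint_positions': array([ 1.2621076 ,  0.32166722, -0.07004297,  1.45135836,  0.02261724,
        1.37078609, -0.05690824]), 'qd': array([-0.00034019, -0.00333613,  0.0010047 , -0.00499512, -0.00117434,
       -0.0014011 ,  0.00079172]), 'joint_torque': array([-2.67843498e-04, -4.91797471e+01, -4.04744893e-01, -3.12877786e+01,
       -6.39013667e-02,  4.04691417e-02,  1.10924823e-04]), 'position': array([ 0.20598842, -0.61607933,  0.2217213 ]), 'tool_rot': array([-3.09939597e+00, -5.04580861e-01,  5.36622447e-04]), 'ft_force': array([0.75416788, 0.18079062, 0.36658248]), 'torque': array([ 0.05869517, -0.00717603, -0.06519428]), 'grip_force': 0.0, 'grip_width': 1.0010995507472376}
```

View pics/s.png

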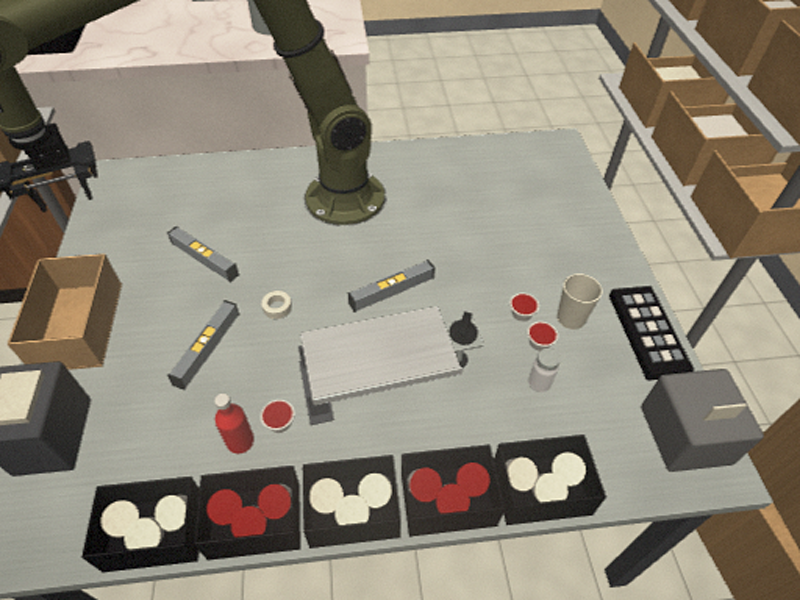

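View pics/t.png

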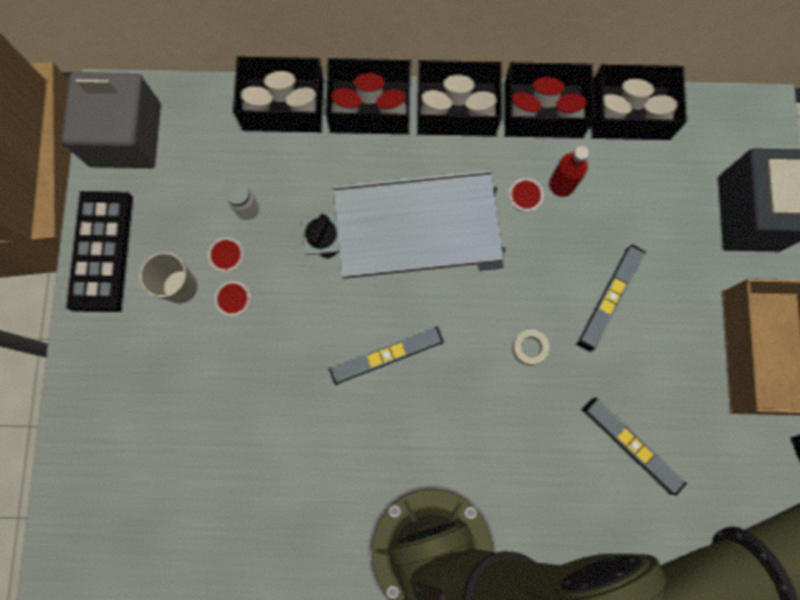

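Both views show three look-alike levels, with centres in the top view at (612,297), (635,446) and (387,355), and the robot base at about (432,545). In the scene view the same three are at (204,343), (202,253) and (392,284). The one farthest from the base is top (612,297), scene (204,343). The shelf is at top (420,225) and the knob at top (320,232). I'll check the choice and measure from both views.

```bash
cat > h.py <<'E'
import numpy as np,cv2
from scipy.spatial.transform import Rotation as R
from bench import ctrl,get_image,calibration
def cam(n,st=None):
    c=calibration(n)
    if n=="wrist":
        st=st or ctrl.get_state(); H=c["hand_eye"]; T=R.from_rotvec(st["tool_rot"]).as_matrix()
        return c,T@H[:3,3]+st["position"],T@H[:3,:3]
    return c,np.array(c["eye"]),R.from_rotvec(c["attitude"]).as_matrix()
def ray(cm,uv):
    c,e,M=cm; d=M@np.array([(uv[0]-c["cx"])/c["fx"],-(uv[1]-c["cy"])/c["fy"],-1]); return e,d/np.linalg.norm(d)
def onz(cm,uv,z):
    e,d=ray(cm,uv); return e+d*(z-e[2])/d[2]
def proj(cm,p):
    c,e,M=cm; q=M.T@(np.array(p)-e); return np.array([c["cx"]+c["fx"]*q[0]/-q[2],c["cy"]-c["fy"]*q[1]/-q[2]])
def tri(c1,u1,c2,u2):
    e1,d1=ray(c1,u1);e2,d2=ray(c2,u2)
    t=np.linalg.lstsq(np.c_[d1,-d2],e2-e1,rcond=None)[0]
    a,b=e1+d1*t[0],e2+d2*t[1]; return (a+b)/2,np.linalg.norm(a-b)
def yellow(im):
    h=cv2.cvtColor(im,cv2.COLOR_RGB2HSV); return cv2.inRange(h,(18,110,110),(35,255,255))
E
python3 - <<'E'
from h import *
np.set_printoptions(precision=4,suppress=True)
C={n:cam(n) for n in("scene","top")}; I={n:np.load(f"pics/{n}0.npy") for n in C}
P={}
for n in C:
    m=cv2.morphologyEx(yellow(I[n]),cv2.MORPH_CLOSE,np.ones((7,7)))
    P[n]=[cv2.minAreaRect(c) for c in cv2.findContours(m,0,2)[0] if cv2.contourArea(c)>25]
    for r in P[n]: print(n,np.array(r[0]),r[1:], np.array(r[0])/.64, onz(C[n],r[0],.035))
for s in P["scene"]:
  for t in P["top"]:
    p,g=tri(C["scene"],s[0],C["top"],t[0])
    if g<.008: print("tri",p,g,np.hypot(*p[:2]))
k=.64
for nm,s,t in [("nearknob",(437,307),(343,277)),("nearpiv",(301,332),(503,263)),("farknob",(460,366),(334,188)),("farpiv",(312,399),(491,173))]:
    print(nm,*tri(C["scene"],np.array(s)*k,C["top"],np.array(t)*k))
# crops
a=I["top"][95:245,355:505];b=I["top"][90:200,190:340];
b=cv2.copyMakeBorder(b,0,40,0,0,0); 
c=I["scene"][180:300,80:230];c=cv2.copyMakeBorder(c,0,30,0,0,0)
d=I["scene"][180:270,180:330];d=cv2.copyMakeBorder(d,0,60,0,0,0)
o=np.vstack([np.hstack([a,b]),np.hstack([c,d])])
cv2.imwrite("pics/crop.png",cv2.resize(o,(600,600),interpolation=2)[:,:,::-1])
E
```

```text
scene [129.74 216.68] ((5.199999809265137, 19.400001525878906), 36.86989974975586) [202.7188 338.5625] [ 0.4774 -0.3404  0.035 ]
scene [250.3965 179.2413] ((4.085297584533691, 17.641056060791016), 68.19859313964844) [391.2446 280.0646] [0.3536 0.0925 0.035 ]
scene [ 48.9146 173.2317] ((13.274770736694336, 10.463642120361328), 38.65980911254883) [ 76.4291 270.6745] [ 0.2398 -0.6625  0.035 ]
scene [128.2692 158.8461] ((13.590154647827148, 4.437601566314697), 33.6900634765625) [200.4207 248.1971] [ 0.1961 -0.3712  0.035 ]
scene [480. 157.] ((12.0, 6.0), 90.0) [750.     245.3125] [0.3381 1.0067 0.035 ]
scene [504.3706 139.6824] ((6.0740532875061035, 16.161319732666016), 49.398704528808594) [788.0791 218.2537] [0.2548 1.156  0.035 ]
top [406.5001 285.    ] ((24.748737335205078, 7.77817440032959), 45.0) [635.1563 445.3125] [ 0.1951 -0.3719  0.035 ]
top [246.8247 226.6443] ((7.969334602355957, 23.764413833618164), 68.96248626708984) [385.6637 354.1318] [0.3539 0.0916 0.035 ]
top [496.  225.5] ((75.0, 30.0), 90.0) [775.     352.3438] [ 0.3725 -0.6442  0.035 ]
top [391.6817 189.0969] ((8.117647171020508, 22.0), 28.07248878479004) [612.0026 295.4639] [ 0.4758 -0.3398  0.035 ]
top [ 29.6224 103.9698] ((11.762421607971191, 92.02598571777344), 4.573921203613281) [ 46.285  162.4528] [0.7217 0.7751 0.035 ]
top [27.2414 42.8966] ((10.027548789978027, 5.942250728607178), 21.801406860351562) [42.5647 67.0259] [0.9277 0.8073 0.035 ]
tri [ 0.4762 -0.3406  0.0332] 0.0006511111156385753 0.5854858799279372
tri [0.3539 0.092  0.0354] 0.0009131031721543734 0.3656567911527744
tri [ 0.3572 -0.5855  0.1555] 0.005952744663215288 0.6858050690455254
tri [ 0.1951 -0.3719  0.0341] 0.0005867397377451999 0.41990614004539983
nearknob [0.4891 0.1754 0.0898] 0.0053031587802295005
nearpiv [ 0.5222 -0.1212  0.088 ] 0.004630832560269147
farknob [0.6553 0.1954 0.1072] 0.0019124152314260385
farpiv [ 0.6936 -0.0995  0.1013] 0.0014742594489534724
```

View pics/crop.png

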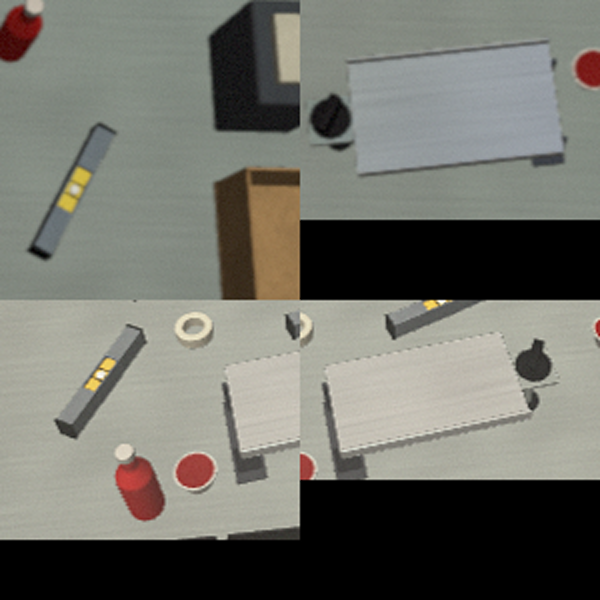

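The crops confirm it: the level at top (612,297) stands alone, with its yellow vial and bubble, and triangulates to about (0.476, -0.340) at z 0.034, the farthest of the three at 0.585 m. The knob bar is beside the shelf's left end. Moving above the level.

Request:
apply_moves(dp=[[0.038,-0.02,0],[0.038,-0.02,0],[0.038,-0.02,0],[0.038,-0.02,0],[0.038,-0.02,0],[0.038,-0.02,0],[0.038,-0.02,0],[0.038,-0.02,0],[0.04,-0.016,0],[0,0,0]], twist=[[0,0,0],[0,0,0],[0,0,0],[0,0,0],[0,0,0],[0,0,0],[0,0,0],[0,0,0],[0,0,0],[0,0,0.14]], fingers=[0,0,0,0,0,0,0,0,0,0])

```text
time: 1.15
position: [0.4821, -0.333, 0.2225]
tool_rot: [-3.124, -0.3, -0.005]
ft_force: [0.3, 0.1, -0.1]
grip_width: 1.001
grip_force: 0.0
```

Request:
apply_moves(dp=[[0,0,0],[0,0,0],[0,0,0],[0,0,0],[0,0,0],[0,0,0],[0,0,0]], twist=[[0,0,0.14],[0,0,0.14],[0,0,0.14],[0,0,0.14],[0,0,0.13],[0,0,0],[0,0,0]], fingers=[0,0,0,0,0,0,0])

```text
time: 1.85
position: [0.4765, -0.3403, 0.2223]
tool_rot: [-3.042, 0.783, 0.001]
ft_force: [0.0, -0.3, 0.5]
grip_width: 0.999
grip_force: 0.0
```

```bash
cat >> h.py <<'E'
def rel(p,yaw,st=None):
    "shift along present tool axes, then turn about tool z (and tilt left over), to reach p, yaw tool-down"
    st=st or ctrl.get_state(); T=R.from_rotvec(st["tool_rot"])
    G=R.from_euler("z",yaw)*R.from_euler("x",np.pi)
    print("dp",T.inv().apply(np.array(p)-st["position"]).round(4),"twist",(T.inv()*G).as_rotvec().round(3),"pos",st["position"].round(4),"t",round(st["time"],2),"F",st["ft_force"].round(1))
def wrist(name):
    st=ctrl.get_state(); im=get_image("wrist"); np.save(f"pics/{name}.npy",im); cv2.imwrite(f"pics/{name}.png",im[:,:,::-1]); return im,cam("wrist",st),st
E
python3 - <<'E'
from h import *
np.set_printoptions(precision=4,suppress=True)
im,W,st=wrist("w1")
x=R.from_rotvec(st["tool_rot"]).as_matrix()[:,0]
print(st["position"],np.arctan2(x[1],x[0]),st["joint_positions"])
m=cv2.morphologyEx(yellow(im),cv2.MORPH_CLOSE,np.ones((15,15)))
T=cam("top")
for c in cv2.findContours(m,0,2)[0]:
    if cv2.contourArea(c)>150:
        r=cv2.minAreaRect(c); b=cv2.boxPoints(r)
        w=np.array([onz(W,u,.034) for u in b]); e=w[[1,2,3,0]]-w; L=np.linalg.norm(e,axis=1); k=L.argmax()
        print(r,w.mean(0),L,np.arctan2(e[k,1],e[k,0]),tri(W,np.array(r[0]),T,np.array([391.68,189.1])))
E
```

```text
[ 0.4765 -0.3403  0.2223] -0.5040287467094593 [ 0.782   0.1951 -0.2376  1.6112  0.0469  1.3413 -1.5367]
((67.91573333740234, 256.5532531738281), (14.19465160369873, 52.23312759399414), 4.573921203613281) [ 0.4988 -0.0925  0.034 ] [0.0725 0.0172 0.0725 0.018 ] -0.7251011729822384 (array([ 0.478 , -0.2706,  0.2357]), np.float64(0.08911328496778258))
((368.0, 268.0), (286.0, 76.0), 0.0) [ 0.3019 -0.4154  0.034 ] [0.1056 0.3505 0.108  0.3748] 1.0670117426632884 (array([ 0.4338, -0.3439,  0.2037]), np.float64(0.10449633613347321))
((249.5, 177.5), (59.0, 21.0), 90.0) [ 0.4771 -0.3404  0.034 ] [0.024  0.0703 0.0252 0.0703] 2.646220807496488 (array([ 0.477 , -0.3408,  0.0306]), np.float64(0.000773928859079433))
((478.5, 81.0), (140.0, 65.0), 90.0) [ 0.4474 -0.6092  0.034 ] [0.0672 0.1469 0.0747 0.1455] 2.844799524616161 (array([ 0.4751, -0.3249,  0.3319]), np.float64(0.17744675904895518))
```

View pics/w1.png

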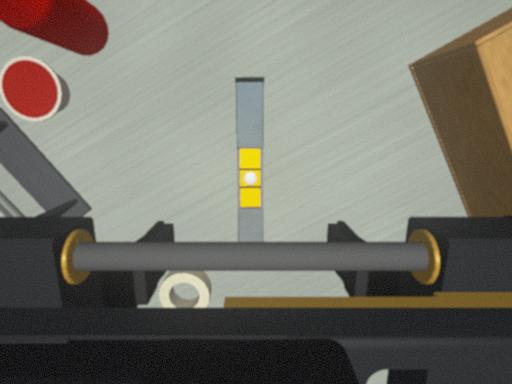

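The wrist view shows the level upright at column 250, with its vial centre at (249,177), right under the tool and aligned. The gripper hides the lower part of the picture, so only the tool's +x side can be seen. Descending and gripping.

Request:
apply_moves(dp=[[0,0,0.04],[0,0,0.045],[0,0,0.045],[0,0,0.04],[0,0,0.03],[0,0,0.012],[0,0,0],[0,0,0],[0,0,0],[0,0,0]], twist=[[0,0,0],[0,0,0],[0,0,0],[0,0,0],[0,0,0],[0,0,0],[0,0,0],[0,0,0],[0,0,0],[0,0,0]], fingers=[0,0,0,0,0,0,0,1,1,1], newtons=35)

```text
time: 2.9
position: [0.4778, -0.3413, 0.0125]
tool_rot: [3.04, -0.788, 0.005]
ft_force: [0.5, -0.5, 0.5]
grip_width: 0.809
grip_force: 0.0
```

Request:
apply_moves(dp=[[0,0,0],[0,0,0],[0,0,0],[0,0,0],[0,0,-0.02],[0,0,-0.04],[0,0,-0.045],[0,0,-0.045],[0,0,-0.04],[0,0,0]], twist=[[0,0,0],[0,0,0],[0,0,0],[0,0,0],[0,0,0],[0,0,0],[0,0,0],[0,0,0],[0,0,0],[0,0,0]], fingers=[1,1,1,1,1,1,1,1,1,1])

```text
time: 3.9
position: [0.4795, -0.3422, 0.2069]
tool_rot: [3.037, -0.787, 0.016]
ft_force: [1.2, -0.7, -3.1]
grip_width: 0.341
grip_force: 35.0
```

Request:
apply_moves(dp=[[-0.004,-0.02,-0.004],[-0.009,-0.04,-0.005],[-0.009,-0.042,-0.005],[-0.01,-0.042,-0.005],[-0.01,-0.042,-0.005],[-0.01,-0.042,-0.005],[-0.01,-0.042,-0.005],[-0.01,-0.042,-0.005],[-0.01,-0.042,0],[-0.005,-0.032,0]], twist=[[0,0,0],[0,0,0],[0,0,0],[0,0,0],[0,0,0],[0,0,0],[0,0,0],[0,0,0],[0,0,0],[0,0,0]], fingers=[1,1,1,1,1,1,1,1,1,1])

```text
time: 4.9
position: [0.5871, 0.043, 0.2376]
tool_rot: [-3.042, 0.783, 0.005]
ft_force: [0.1, -0.3, -3.3]
grip_width: 0.337
grip_force: 35.0
```

Request:
apply_moves(dp=[[0,0,0],[0,0,0],[0,0,0],[0,0,0],[0,0,0],[0,0,0],[0,0,0],[0,0,0],[0,0,0],[0,0,0]], twist=[[0,0,-0.08],[0,0,-0.13],[0,0,-0.14],[0,0,-0.14],[0,0,-0.14],[0,0,-0.14],[0,0,-0.14],[0,0,-0.14],[0,0,-0.14],[0,0,-0.14]], fingers=[1,1,1,1,1,1,1,1,1,1])

```text
time: 5.9
position: [0.5868, 0.039, 0.2371]
tool_rot: [-2.874, -1.264, 0.005]
ft_force: [-0.7, 0.2, -4.0]
grip_width: 0.341
grip_force: 35.0
```

Request:
apply_moves(dp=[[0,0,0],[0,0,0],[0,0,0],[0,0,0],[0,0,0],[0,0,0],[0,0,0],[0,0,0],[0,0,0]], twist=[[0,0,-0.14],[0,0,-0.14],[0,0,-0.14],[0,0,-0.14],[0,0,-0.14],[0,0,-0.12],[0,0,-0.05],[0,0,0],[0,0,0]], fingers=[1,1,1,1,1,1,1,1,1])

```text
time: 6.8
position: [0.5873, 0.039, 0.2381]
tool_rot: [-2.082, -2.35, 0.002]
ft_force: [0.5, -0.9, -3.4]
grip_width: 0.338
grip_force: 35.0
```

Run:
```python
from h import *
np.set_printoptions(precision=4,suppress=True)
im,W,st=wrist("w2")
rel((.59,.0375,.25),1.69)
print(st["joint_positions"])
# shelf outline in top/scene initial pictures: bright region near shelf
for n in("top","scene"):
    I=np.load(f"pics/{n}0.npy"); C=cam(n)
    u=proj(C,(.59,.0375,.1)).astype(int); print(n,u,I[u[1],u[0]],I[u[1]+ (55 if n=="top" else -50),u[0]])
```

```text
dp [-0.0019  0.0023 -0.0116] twist [-0.002 -0.     0.002] pos [0.5875 0.0391 0.2384] t 6.85 F [-0.1  0.4 -3.5]
[ 0.5413  0.2654 -0.7775  1.5633  0.1875  1.3924 -0.1317]
top [267 143] [149 155 158] [129 135 127]
scene [241 222] [194 191 178] [170 169 157]
```

View pics/w2.png

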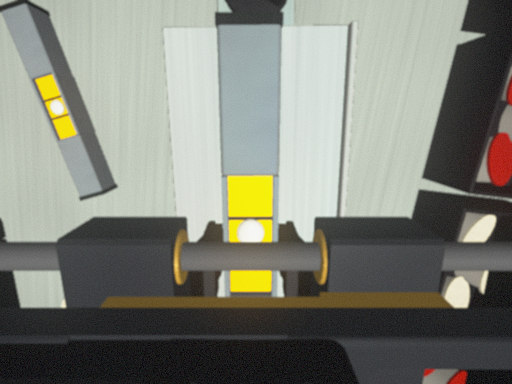

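The wrist view shows the level held over the shelf. The shelf's near edge runs from (163,28) to (176,230), the lip is at about column 345, and the knob is at the top centre near (255,5). I'll fit the shelf's edges.

Run:
```python
from h import *
np.set_printoptions(precision=4,suppress=True)
T=cam("top");I=np.load("pics/top0.npy").astype(int)
I=cv2.GaussianBlur(I.astype(np.uint8),(3,3),0).astype(int)
m=((I[:,:,2]-I[:,:,0])>4).astype(np.uint8); z=np.zeros_like(m); z[95:195,200:335]=m[95:195,200:335]
z=cv2.morphologyEx(z,cv2.MORPH_OPEN,np.ones((5,5)))
c=max(cv2.findContours(z,0,2)[0],key=cv2.contourArea); r=cv2.minAreaRect(c); b=cv2.boxPoints(r)
w=np.array([onz(T,u,.097) for u in b]); print(b,"\n",w,w.mean(0),np.linalg.norm(w-np.roll(w,1,0),axis=1))
# wrist edges
im=np.load("pics/w2.npy"); st=ctrl.get_state(); W=cam("wrist",st)
g=cv2.GaussianBlur(cv2.cvtColor(im,cv2.COLOR_RGB2GRAY),(3,3),0).astype(float)
L=[];Rr=[]
for row in range(45,200,10):
    d=np.abs(np.diff(g[row])); L.append((150+d[150:195].argmax()+.5,row)); Rr.append((335+d[335:362].argmax()+.5,row))
for nm,E,zz in(("near",L,.096),("lip",Rr,.108)):
    E=np.array(E); vx,vy,x0,y0=cv2.fitLine(E.astype(np.float32),cv2.DIST_HUBER,0,.01,.01).ravel()
    pts=[np.array([x0+vx/vy*(rr-y0),rr]) for rr in(50,190)]
    p=[onz(W,u,zz) for u in pts]; d=p[0]-p[1]
    print(nm,E[:,0],p,np.arctan2(d[1],d[0]))
e=[]
for col in list(range(172,215,6)):
    d=np.abs(np.diff(g[12:45,col])); e.append(12+d.argmax()+.5)
print("foot edge",e,onz(W,(190,np.median(e)),.096))
# height of near/foot corner: wrist x top x scene
S=cam("scene")
cw=(163.5,28); 
for t in b: print(tri(W,np.array(cw),T,t))
```

```text
[[213.2195 121.9756]
 [315.6219 110.5976]
 [321.6707 165.0366]
 [219.2682 176.4146]] 
 [[ 0.6536  0.1969  0.097 ]
 [ 0.6957 -0.1049  0.097 ]
 [ 0.5297 -0.1216  0.097 ]
 [ 0.4897  0.1729  0.097 ]] [0.5922 0.0358 0.097 ] [0.1657 0.3047 0.1668 0.2973]
near [163.5 164.5 165.5 166.5 166.5 167.5 168.5 168.5 169.5 170.5 171.5 171.5
 172.5 173.5 174.5 175.5] [array([0.4934, 0.1561, 0.096 ]), array([0.5112, 0.0246, 0.096 ])] 1.7055314545590528
lip [346.5 345.5 345.5 344.5 343.5 343.5 342.5 342.5 341.5 340.5 340.5 339.5
 339.5 338.5 337.5 337.5] [array([0.657 , 0.1735, 0.108 ]), array([0.6739, 0.0474, 0.108 ])] 1.7039632080573077
foot edge [np.float64(27.5), np.float64(27.5), np.float64(27.5), np.float64(27.5), np.float64(27.5), np.float64(27.5), np.float64(27.5), np.float64(26.5)] [0.5158 0.1778 0.096 ]
(array([0.5642, 0.1463, 0.3314]), np.float64(0.05259838509086686))
(array([0.5767, 0.0123, 0.5025]), np.float64(0.15114076903960344))
(array([0.5168, 0.0119, 0.3931]), np.float64(0.2240830510960618))
(array([0.4909, 0.1742, 0.0931]), np.float64(0.0018668647407723538))
```

Request:
apply_moves(dp=[[-0.003,0.006,0],[0,0,0.02],[0,0,0.03],[0,0,0.03],[0,0,0.025],[0,0,0.01],[0,0,0.005],[0,0,0],[0,0,0]], twist=[[0,0,-0.015],[0,0,0],[0,0,0],[0,0,0],[0,0,0],[0,0,0],[0,0,0],[0,0,0],[0,0,0]], fingers=[1,1,1,1,1,1,1,1,1])

```text
time: 7.75
position: [0.5953, 0.0383, 0.125]
tool_rot: [2.063, 2.367, 0.001]
ft_force: [-10.1, -0.2, 23.0]
grip_width: 0.339
grip_force: 35.1
```

Request:
apply_moves(dp=[[0,0,0.003],[0,0,0]], twist=[[0,0,0],[0,0,0]], fingers=[1,1])

```text
time: 7.95
position: [0.5959, 0.0387, 0.1238]
tool_rot: [2.062, 2.366, 0.002]
ft_force: [-12.6, 0.2, 32.1]
grip_width: 0.339
grip_force: 35.1
```

Run:
```python
from h import *
rel((.5936,.0369,.11),1.705)
```

```text
dp [-0.0014 -0.0025  0.0138] twist [0.003 0.002 0.003] pos [0.5959 0.0387 0.1238] t 7.95 F [-12.6   0.2  32.1]
```

Request:
apply_moves(dp=[[0,0,-0.008],[0,0,0]], twist=[[0,0,0],[0,0,0]], fingers=[1,1])

```text
time: 8.15
position: [0.5961, 0.0376, 0.128]
tool_rot: [2.062, 2.366, 0.004]
ft_force: [-2.2, 1.4, 4.2]
grip_width: 0.337
grip_force: 35.0
```

Run:
```python
from h import *
rel((.5936,.0369,.11),1.705)
a=get_image("scene");b=get_image("top");w,_,_=wrist("w3")
np.save("pics/scene1.npy",a);np.save("pics/top1.npy",b)
o=np.hstack([cv2.resize(a[150:300,170:330],(400,375),interpolation=2),cv2.resize(w[:,:],(400,375))])
cv2.imwrite("pics/c3.png",o[:,:,::-1])
```

```text
dp [-0.0003 -0.0026  0.018 ] twist [0.004 0.001 0.003] pos [0.5961 0.0376 0.128 ] t 8.15 F [-2.2  1.4  4.2]
```

View pics/c3.png

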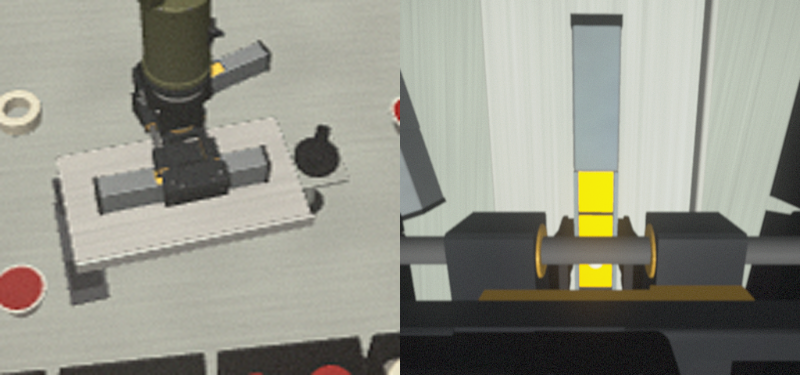

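The bubble has shifted to the pivot side and the level lies on the shelf. It slid down in the pads at pickup because the lift began before the fingers had fully closed. I'll lift a little, centre sideways, set it down and release.

Request:
apply_moves(dp=[[0,0,-0.005],[0,-0.003,0],[0,0,0],[0,0,0]], twist=[[0,0,0],[0,0,0],[0,0,0],[0,0,0]], fingers=[1,1,1,1])

```text
time: 8.7
position: [0.5918, 0.0365, 0.1295]
tool_rot: [2.064, 2.367, 0.001]
ft_force: [2.4, 0.8, 1.1]
grip_width: 0.339
grip_force: 35.0
```

Run:
```python
from h import *
rel((.5936,.0369,.11),1.705)
```

```text
dp [0.0002 0.0018 0.0195] twist [ 0.001 -0.     0.002] pos [0.5918 0.0365 0.1295] t 8.7 F [2.4 0.8 1.1]
```

Request:
apply_moves(dp=[[0,0.002,0],[0,0,0],[0,0,0],[0,0,0],[0,0,0],[0,0,0],[0,0,-0.03],[-0.02,0,-0.04],[-0.03,0,-0.03],[0,0,0]], twist=[[0,0,0],[0,0,0],[0,0,0],[0,0,0],[0,0,0],[0,0,0],[0,0,0],[0,0,0],[0,0,0],[0,0,0]], fingers=[1,0.3,0.3,0.3,0.3,0.3,0.3,0.5,1,1])

```text
time: 9.7
position: [0.6033, -0.0181, 0.2342]
tool_rot: [2.067, 2.355, 0.004]
ft_force: [1.4, -0.5, 0.0]
grip_width: 0.509
grip_force: 0.0
```

Run:
```python
from h import *
np.set_printoptions(precision=4,suppress=True)
im,W,st=wrist("w4"); rel((.5936,.0369,.2),1.705)
m=cv2.morphologyEx(yellow(im),cv2.MORPH_CLOSE,np.ones((15,15)))
for c in cv2.findContours(m,0,2)[0]:
    if cv2.contourArea(c)>300:
        r=cv2.minAreaRect(c); print(r); b=cv2.boxPoints(r); w=np.array([onz(W,u,.132) for u in b]);e=w[[1,2,3,0]]-w; L=np.linalg.norm(e,axis=1); k=L.argmax();print(w.mean(0),L,np.arctan2(e[k,1],e[k,0]))
```

```text
dp [ 0.053  -0.0013  0.0315] twist [ 0.004  0.002 -0.002] pos [ 0.6017 -0.0155  0.2316] t 9.75 F [0.5 0.2 0.1]
((150.3495330810547, 256.96514892578125), (18.203765869140625, 52.24873733520508), 1.7357045412063599)
[ 0.5192 -0.0915  0.132 ] [0.054  0.0167 0.054  0.0175] 1.5854219601022754
((244.5, 126.5), (85.0, 29.0), 90.0)
[0.5924 0.0387 0.132 ] [0.0238 0.0704 0.0254 0.0703] -1.4327529423604723
((33.22041320800781, 45.82099914550781), (74.24620819091797, 19.79899024963379), 67.61986541748047)
[0.4185 0.0793 0.132 ] [0.0159 0.0515 0.0168 0.0519] 1.9578208338230092
```

View pics/w4.png

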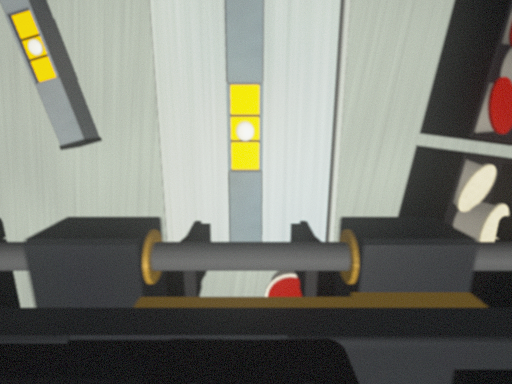

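The level sits straight along the shelf's middle, with its vial centre at (245,127) and the lines at about rows 115 and 141. Unpressed, the bubble is at row 131, slightly to the pivot side. Next I shut the fingers and press at about -50 mm (pivot side), where the camera still sees the vial.

Request:
apply_moves(dp=[[0,0,0],[0,0,0],[0,0,0],[0,0,0.025],[0,0,0.03],[0,0,0.02],[0,0,0.008],[0,0,0.002],[0,0,0.002],[0,0,0]], twist=[[0,0,0],[0,0,0],[0,0,0],[0,0,0],[0,0,0],[0,0,0],[0,0,0],[0,0,0],[0,0,0],[0,0,0]], fingers=[1,1,1,1,1,1,1,1,1,1])

```text
time: 10.75
position: [0.6008, -0.0124, 0.1434]
tool_rot: [2.063, 2.368, 0.001]
ft_force: [-0.1, -0.7, -0.6]
grip_width: 0.004
grip_force: 0.0
```

Request:
apply_moves(dp=[[0,0,0.002],[0,0,0.002],[0,0,0.001],[0,0,0]], twist=[[0,0,0],[0,0,0],[0,0,0],[0,0,0]], fingers=[1,1,1,1])

```text
time: 11.15
position: [0.6008, -0.012, 0.1388]
tool_rot: [2.063, 2.368, 0.002]
ft_force: [-1.2, 1.4, 6.0]
grip_width: 0.007
grip_force: 3.0
```

Request:
apply_moves(dp=[[0,0,0.002],[0,0,0.002],[0,0,0.001],[0,0,0]], twist=[[0,0,0],[0,0,0],[0,0,0],[0,0,0]], fingers=[1,1,1,1])

```text
time: 11.55
position: [0.6014, -0.011, 0.1371]
tool_rot: [2.061, 2.367, 0.003]
ft_force: [-6.4, 1.6, 21.9]
grip_width: 0.007
grip_force: 10.5
```

Request:
apply_moves(dp=[[0,-0.001,0],[0,-0.001,0],[0,0,0],[0,0,0],[0,0,0],[0,0,0],[0,0,0],[0,0,0],[0,0,0],[0,0,0]], twist=[[0,0,0],[0,0,0],[0,0,0],[0,0,0],[0,0,0],[0,0,0],[0,0,0],[0,0,0],[0,0,0],[0,0,0]], fingers=[1,1,1,1,1,1,1,1,1,1])

```text
time: 12.55
position: [0.6009, -0.0111, 0.1373]
tool_rot: [2.06, 2.366, 0.008]
ft_force: [-3.3, 2.1, 18.8]
grip_width: 0.006
grip_force: 9.3
```

Request:
apply_moves(dp=[[0,0,0],[0,0,0],[0,0,0],[0,0,0],[0,0,0],[0,0,0],[0,0,0],[0,0,0]], twist=[[0,0,0],[0,0,0],[0,0,0],[0,0,0],[0,0,0],[0,0,0],[0,0,0],[0,0,0]], fingers=[1,1,1,1,1,1,1,1])

```text
time: 13.35
position: [0.6008, -0.0111, 0.1373]
tool_rot: [2.06, 2.366, 0.008]
ft_force: [-3.4, 2.2, 17.9]
grip_width: 0.004
grip_force: 9.3
```

```bash
cat >> h.py <<'E'
def bubble(im,W,p0,zv):
    "bubble place in m relative to yellow window centre, + along tool +x (image up); p0 rough vial centre"
    u=proj(W,p0); h=cv2.cvtColor(im,cv2.COLOR_RGB2HSV)
    y=cv2.morphologyEx(yellow(im),cv2.MORPH_CLOSE,np.ones((15,15)))
    c=max((c for c in cv2.findContours(y,0,2)[0] if cv2.contourArea(c)>300),key=lambda c:-np.linalg.norm(np.array(cv2.minAreaRect(c)[0])-u))
    x0,y0,w,hh=cv2.boundingRect(c); sub=h[y0:y0+hh,x0:x0+w]; col=slice(w//4,3*w//4)
    wh=((sub[:,:,1]<90)&(sub[:,:,2]>150)).astype(np.uint8); wh[:,:3]=0; wh[:,-3:]=0
    n,_,s,cen=cv2.connectedComponentsWithStats(wh); k=1+s[1:,4].argmax()
    v=sub[:,col,2].mean(1)
    P=lambda r:onz(W,(x0+w/2,r),zv)
    T=P(y0);B=P(y0+hh);b=P(y0+cen[k][1]+.5); d=(T-B)/np.linalg.norm(T-B)
    dark=[y0+i for i in range(2,hh-2) if v[i]<np.median(v)-40]
    print("rect",(x0,y0,w,hh),"blob",cen[k],s[k],"dark rows",dark)
    print("bubble mm",1e3*(b-(T+B)/2)@d,"len",1e3*np.linalg.norm(T-B),"centre",((T+B)/2).round(4))
    for r in dark: print(round(1e3*(b-P(r+.5))@d,1),end=" ")
E
python3 - <<'E'
from h import *
im,W,st=wrist("w5"); rel((.5936,.0369,.2),1.705)
bubble(im,W,(.5924,.0387,.131),.131)
c=cv2.resize(im[:260,120:380],(520,520),interpolation=2);cv2.imwrite("pics/c5.png",c[:,:,::-1])
E
```

```text
dp [ 0.0485 -0.0001 -0.0628] twist [0.007 0.    0.004] pos [ 0.6008 -0.0111  0.1373] t 13.4 F [-3.2  2.  17.8]
rect (226, 78, 46, 130) blob [21.73469388 91.26530612] [  9  78  27  28 588] dark rows [125, 126, 127]
bubble mm -12.967975581574883 len 70.48699314207667 centre [0.5938 0.0393 0.131 ]
-24.1 -23.6 -23.1
```

View pics/c5.png

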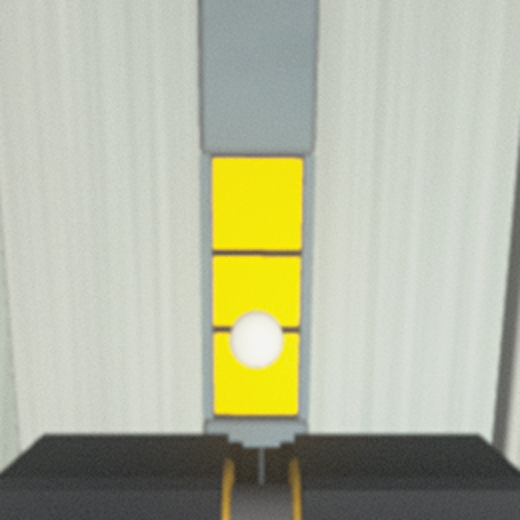

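The picture shows the lines at crop rows 252 and 328 and the bubble centre at row 340. That puts the bubble about 13 mm towards the pivot while pressed, so the knob needs about +1.8 rad. Moving up and over to the knob for a look.

Request:
apply_moves(dp=[[0,0,-0.02],[0,0,-0.04],[0,0,-0.045],[0.03,0,-0.04],[0.045,0,0],[0.045,0,0],[0.045,0,0],[0.035,0,0],[0,0,0],[0,0,0]], twist=[[0,0,0],[0,0,0],[0,0,0],[0,0,0],[0,0,0],[0,0,0],[0,0,0],[0,0,0],[0,0,0],[0,0,0]], fingers=[1,1,1,0.3,0.3,0.3,0.3,0.3,0.3,0.3])

```text
time: 14.4
position: [0.5705, 0.186, 0.2775]
tool_rot: [2.061, 2.37, -0.001]
ft_force: [0.8, -0.7, -0.3]
grip_width: 0.559
grip_force: 0.0
```

Run:
```python
from h import *
im,W,st=wrist("w6"); rel((.5695,.2153,.2),1.705); print(proj(W,(.5695,.2153,.14)),st["joint_positions"].round(2))
```

```text
dp [0.031  0.0026 0.0773] twist [-0.     0.001  0.002] pos [0.5711 0.1843 0.2774] t 14.45 F [-0.3 -0.7 -0.1]
[252.6962228 157.1563638] [ 0.33  0.29 -0.85  1.47  0.22  1.48 -0.38]
```

View pics/w6.png

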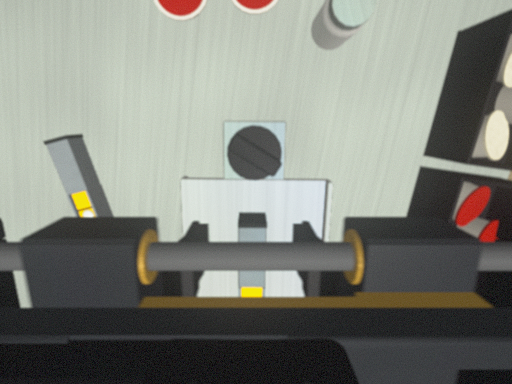

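The knob disc is at (254,152). Its bar runs from about (232,133) to (280,172), with its lower-right end sticking out. I'll measure the angle from the bar's shading.

Run:
```python
from h import *
np.set_printoptions(precision=4,suppress=True)
im=np.load("pics/w6.npy"); W=cam("wrist",ctrl.get_state())
g=cv2.cvtColor(im,cv2.COLOR_RGB2GRAY); m=np.zeros_like(g); m[115:190,215:295]=(g[115:190,215:295]<110)*1
c=max(cv2.findContours(m,0,2)[0],key=cv2.contourArea); print(cv2.minEnclosingCircle(c),cv2.moments(c)["m10"]/cv2.moments(c)["m00"],cv2.moments(c)["m01"]/cv2.moments(c)["m00"])
# gradient orientation inside eroded mask
e=cv2.erode(m,np.ones((5,5))); f=cv2.GaussianBlur(g,(3,3),0).astype(float)
gx,gy=cv2.Sobel(f,-1,1,0),cv2.Sobel(f,-1,0,1); k=e>0; mag=np.hypot(gx,gy)[k]; a=np.degrees(np.arctan2(gy,gx)[k])%180
print(np.histogram(a,18,(0,180),weights=mag)[0].round())
v=g[k]; print(np.percentile(v,[1,10,25,50,75,90,99]))
for r in range(124,184,3): print(r,' '.join(f"{x:3d}" for x in g[r,222:290:3]))
```

```text
((254.96575927734375, 153.47064208984375), 27.995756149291992) 254.28559348093478 152.63668511685117
[ 656.  453.  229.  162.  560.  274.  346.  401.  213. 1311. 1593. 3108.
 4468. 2088.  925.  512.  498.  259.]
[65. 71. 75. 78. 81. 83. 86.]
124 184 207 209 208 210 207 208 212 211 201 186 188 195 207 207 209 207 205 206 205 206 187 195
127 190 208 207 209 210 207 205 159 116  93  79  76  86  98 150 198 208 203 203 206 205 185 196
130 184 206 208 207 210 186 107  72  77  80  79  80  77  76  75  88 159 203 203 202 209 189 197
133 184 211 206 206 178  79  77  76  82  76  79  78  77  83  78  79  84 143 207 204 206 193 197
136 186 205 207 191  87  79  67  71  77  79  75  79  81  82  82  84  81  76 158 208 207 190 194
139 186 205 207 108  75  79  78  69  69  75  82  81  80  80  83  82  85  81  89 199 204 189 196
142 187 210 185  73  80  79  77  80  73  66  72  81  81  75  78  86  77  84  81 134 207 189 196
145 187 207 127  74  76  74  71  80  77  76  70  69  72  81  80  87  78  83  79  98 208 189 196
148 189 203  95  75  76  74  77  79  81  80  78  71  63  65  80  80  80  83  87  87 199 18
[... 361 characters left out ...]
  76  81  78  90 207 188 197
163 191 209 186  74  80  80  83  80  79  71  70  74  79  80  79  81  80  77  83  76 187 195 201
166 195 205 208 119  82  79  82  81  80  78  78  74  77  75  85  81  82  87  82  94 206 198 199
169 195 206 208 194  86  75  74  79  79  75  80  82  80  74  77  82  79  81  77 173 208 199 197
172 196 206 207 207 183  88  81  77  83  86  80  83  90  84  81  78  81  80 133 209 206 198 200
175 199 205 207 204 210 192 104  81  79  85  81  85  82  81  86 105 132 119 198 207 204 198 199
178 159 189 192 189 192 195 191 164 107  91  89  86  91 106 137 184 196 193 196 199 197 166 166
181 220 221 217 217 222 215 215 221 219 214 219 213 219 217 218 211 216 216 221 221 220 215 214
```

Run:
```python
from h import *
np.set_printoptions(precision=4,suppress=True)
W=cam("wrist",ctrl.get_state())
for z in(.108,.112): print(onz(W,(254,152.3),z))
a,b=onz(W,(240,136),.141),onz(W,(273,157.3),.141); c,d=onz(W,(237,154),.141),onz(W,(255,166),.141)
for p,q in((a,b),(c,d)):print(p,q,np.arctan2((q-p)[1],(q-p)[0]))
# mid line
ang=np.arctan2((b-a)[1],(b-a)[0]);n=np.array([-np.sin(ang),np.cos(ang)])
print(n@a[:2],n@c[:2],"axis by disc",n@onz(W,(254,152.3),.11)[:2],"by shelf",n@np.array([.5695,.2153]))
T=cam("top");print(proj(T,(.5695,.2153,.11)),proj(cam("scene"),(.5695,.2153,.14)))
# disc in top0
I=np.load("pics/top0.npy");g=cv2.cvtColor(I,cv2.COLOR_RGB2GRAY);m=np.zeros_like(g);m[130:175,190:216]=g[130:175,190:216]<70
c=max(cv2.findContours(m,0,2)[0],key=cv2.contourArea);u=cv2.minEnclosingCircle(c);print(u,onz(T,u[0],.11),tri(W,np.array([254,152.3]),T,np.array(u[0])))
```

```text
[0.5716 0.2152 0.108 ]
[0.5715 0.2156 0.112 ]
[0.5552 0.2322 0.141 ] [0.5899 0.2163 0.141 ] -0.4301259333241449
[0.5545 0.2146 0.141 ] [0.5736 0.2053 0.141 ] -0.4523376741567904
0.44255687142582717 0.426291389646734 axis by disc 0.43409179276358395 by shelf 0.4331621317906197
[205.2457 148.0891] [296.2161 205.4188]
((204.5, 147.5), 10.79361629486084) [0.5712 0.2175 0.11  ] (array([0.5709, 0.2164, 0.1133]), np.float64(0.0018434785443547544))
```

The knob axis is at about (0.571, 0.216) with the bar along yaw -0.44 (equivalently 2.70). I'll turn to yaw 2.70 so the clockwise turn has room, descend to about z 0.113 and grip.

Request:
apply_moves(dp=[[0.018,0.002,0],[0.0135,0.002,0],[0,0,0],[0,0,0],[0,0,0],[0,0,0],[0,0,0],[0,0,0],[0,0,0],[0,0,0]], twist=[[0,0,-0.1],[0,0,-0.14],[0,0,-0.14],[0,0,-0.14],[0,0,-0.14],[0,0,-0.14],[0,0,-0.12],[0,0,-0.08],[0,0,0],[0,0,0]], fingers=[0.3,0.3,0.3,0.3,0.3,0.3,0.3,0.3,0.3,0.3])

```text
time: 15.45
position: [0.5698, 0.2152, 0.2773]
tool_rot: [0.683, 3.066, -0.001]
ft_force: [-0.2, 0.0, -1.1]
grip_width: 0.699
grip_force: 0.0
```

Run:
```python
from h import *
rel((.571,.216,.113),2.702)
```

```text
dp [-0.0007  0.0013  0.1643] twist [-0.001  0.     0.001] pos [0.5698 0.2152 0.2773] t 15.45 F [-0.2  0.  -1.1]
```

Request:
apply_moves(dp=[[0,0.001,0.02],[0,0,0.04],[0,0,0.045],[0,0,0.035],[0,0,0.018],[0,0,0.006],[0,0,0],[0,0,0],[0,0,0],[0,0,0]], twist=[[0,0,0],[0,0,0],[0,0,0],[0,0,0],[0,0,0],[0,0,0],[0,0,0],[0,0,0],[0,0,0],[0,0,0]], fingers=[0.3,0.3,0.3,0.3,0.3,0.3,0.3,0.3,1,1], newtons=50)

```text
time: 16.45
position: [0.5703, 0.2182, 0.1149]
tool_rot: [0.676, 3.066, 0.001]
ft_force: [-0.1, -0.3, 0.0]
grip_width: 0.593
grip_force: 0.0
```

Request:
apply_moves(dp=[[0,0,0],[0,0,0],[0,0,0],[0,0,0],[0,0,0],[0,0,0],[0,0,0]], twist=[[0,0,0],[0,0,0],[0,0,0],[0,0,0],[0,0,0],[0,0,0],[0,0,0]], fingers=[1,1,1,1,1,1,1])

```text
time: 17.15
position: [0.5696, 0.2182, 0.1137]
tool_rot: [0.675, 3.068, 0.001]
ft_force: [0.2, 1.6, 0.5]
grip_width: 0.202
grip_force: 50.0
```

Run:
```python
from h import *
rel((.571,.216,.113),2.702); print(ctrl.get_state()["torque"])
```

```text
dp [-0.0022 -0.0015  0.0007] twist [0.    0.    0.006] pos [0.5696 0.2182 0.1137] t 17.15 F [0.2 1.6 0.5]
[ 0.10026333 -0.13475767  0.13460308]
```

Request:
apply_moves(dp=[[0,0,-0.0007],[0,0,-0.0007],[0,0,-0.0007],[0,0,-0.0007],[0,0,-0.0007],[0,0,-0.0007],[0,0,-0.0007]], twist=[[0,0,0.13],[0,0,0.13],[0,0,0.13],[0,0,0.13],[0,0,0.13],[0,0,0.13],[0,0,0.13]], fingers=[1,1,1,1,1,1,1])

```text
time: 17.85
position: [0.5702, 0.2178, 0.1186]
tool_rot: [1.961, 2.453, 0.002]
ft_force: [0.4, 0.8, -0.1]
grip_width: 0.199
grip_force: 50.0
```

Request:
apply_moves(dp=[[0,0,-0.0007],[0,0,-0.0007],[0,0,-0.0007],[0,0,-0.0007],[0,0,-0.0007],[0,0,-0.0007],[0,0,-0.0007],[0,0,0]], twist=[[0,0,0.13],[0,0,0.13],[0,0,0.13],[0,0,0.13],[0,0,0.13],[0,0,0.13],[0,0,0.13],[0,0,0]], fingers=[1,1,1,1,1,1,1,1])

```text
time: 18.65
position: [0.5702, 0.217, 0.1235]
tool_rot: [2.837, 1.346, 0.001]
ft_force: [1.5, -0.6, -0.5]
grip_width: 0.205
grip_force: 50.0
```

Run:
```python
from h import *
rel((.571,.216,.125),2.702-1.8); print(ctrl.get_state()["torque"])
```

```text
dp [-0.0003  0.0013 -0.0015] twist [ 0.001  0.    -0.016] pos [0.5702 0.217  0.1235] t 18.65 F [ 1.5 -0.6 -0.5]
[ 0.10251056 -0.44632053 -0.10573564]
```

Request:
apply_moves(dp=[[0,0,0],[0,0,0],[0,0,0],[0,0,0],[0,0,-0.03],[0,0,-0.045],[0,0,-0.04],[0,0,0],[0,0,0],[0,0,0]], twist=[[0,0,0],[0,0,0],[0,0,0],[0,0,0],[0,0,0],[0,0,0],[0,0,-0.1],[0,0,-0.14],[0,0,-0.14],[0,0,-0.14]], fingers=[0.5,0.5,0.5,0.5,0.5,0.5,0.5,0.5,1,1])

```text
time: 19.65
position: [0.5696, 0.218, 0.2387]
tool_rot: [2.388, 2.041, 0.001]
ft_force: [0.7, -0.1, -0.6]
grip_width: 0.396
grip_force: 0.0
```

Request:
apply_moves(dp=[[0,0,0],[0,0,0],[0,0,0],[0,0,0]], twist=[[0,0,-0.14],[0,0,-0.12],[0,0,-0.04],[0,0,0]], fingers=[1,1,1,1])

```text
time: 20.05
position: [0.5695, 0.2178, 0.2382]
tool_rot: [-2.063, -2.369, 0.0]
ft_force: [-1.1, 0.1, 0.3]
grip_width: 0.051
grip_force: 0.0
```

Run:
```python
from h import *
rel((.6000,-.0103,.146),1.705)
```

```text
dp [-0.2301 -0.001   0.0921] twist [-0.    -0.     0.003] pos [0.5695 0.2178 0.2382] t 20.05 F [-1.1  0.1  0.3]
```

Request:
apply_moves(dp=[[-0.03,0,0],[-0.045,-0.001,0],[-0.045,0,0],[-0.045,0,0],[-0.04,0,0.015],[-0.025,0,0.035],[0,0,0.03],[0,0,0.01],[0,0,0.002],[0,0,0]], twist=[[0,0,0],[0,0,0],[0,0,0],[0,0,0],[0,0,0],[0,0,0],[0,0,0],[0,0,0],[0,0,0],[0,0,0]], fingers=[1,1,1,1,1,1,1,1,1,1])

```text
time: 21.05
position: [0.6006, -0.0088, 0.1474]
tool_rot: [2.062, 2.369, 0.002]
ft_force: [-0.0, 0.6, 0.4]
grip_width: 0.005
grip_force: 0.0
```

Request:
apply_moves(dp=[[0,0,0.002],[0,0,0.002],[0,0,0.001],[0,0,0]], twist=[[0,0,0],[0,0,0],[0,0,0],[0,0,0]], fingers=[1,1,1,1])

```text
time: 21.45
position: [0.6008, -0.0093, 0.1425]
tool_rot: [2.063, 2.368, 0.003]
ft_force: [0.8, 1.4, 4.5]
grip_width: 0.008
grip_force: 2.4
```

Request:
apply_moves(dp=[[0,0,0.002],[0,-0.001,0.002],[0,-0.001,0.001],[0,0,0],[0,0,0],[0,0,0],[0,0,0],[0,0,0],[0,0,0],[0,0,0]], twist=[[0,0,0],[0,0,0],[0,0,0],[0,0,0],[0,0,0],[0,0,0],[0,0,0],[0,0,0],[0,0,0],[0,0,0]], fingers=[1,1,1,1,1,1,1,1,1,1])

```text
time: 22.45
position: [0.6007, -0.008, 0.1403]
tool_rot: [2.06, 2.367, 0.009]
ft_force: [-2.0, 3.4, 15.0]
grip_width: 0.002
grip_force: 7.4
```

Request:
apply_moves(dp=[[0,0,0],[0,0,0],[0,0,0],[0,0,0],[0,0,0],[0,0,0],[0,0,0],[0,0,0],[0,0,0],[0,0,0]], twist=[[0,0,0],[0,0,0],[0,0,0],[0,0,0],[0,0,0],[0,0,0],[0,0,0],[0,0,0],[0,0,0],[0,0,0]], fingers=[1,1,1,1,1,1,1,1,1,1])

```text
time: 23.45
position: [0.6007, -0.008, 0.1403]
tool_rot: [2.06, 2.367, 0.009]
ft_force: [-1.5, 3.3, 14.2]
grip_width: 0.003
grip_force: 7.4
```

Run:
```python
from h import *
im,W,st=wrist("w7"); rel((.5936,.0369,.2),1.705)
bubble(im,W,(.5938,.0393,.135),.135)
```

```text
dp [ 0.0455 -0.0004 -0.0596] twist [ 0.007 -0.001  0.004] pos [ 0.6007 -0.008   0.1403] t 23.5 F [-1.1  3.6 14.1]
rect (224, 87, 47, 130) blob [22.99192246 66.72213247] [ 10  53  27  29 619] dark rows [134, 135, 136, 172, 173, 174, 175]
bubble mm 0.6258051368133525 len 71.11596577965592 centre [0.5935 0.0375 0.135 ]
-10.6 -10.1 -9.6 10.2 10.7 11.3 11.9
```

The bubble reads about +0.5 mm, midway between the lines. I'll press a little more firmly to be sure the shelf is seated, then check again.

Request:
apply_moves(dp=[[0,0,0.001],[0,-0.001,0.001],[0,0,0.001],[0,0,0],[0,0,0],[0,0,0],[0,0,0],[0,0,0],[0,0,0],[0,0,0]], twist=[[0,0,0],[0,0,0],[0,0,0],[0,0,0],[0,0,0],[0,0,0],[0,0,0],[0,0,0],[0,0,0],[0,0,0]], fingers=[1,1,1,1,1,1,1,1,1,1])

```text
time: 24.5
position: [0.6009, -0.0078, 0.1398]
tool_rot: [2.058, 2.365, 0.012]
ft_force: [-3.2, 4.4, 23.9]
grip_width: 0.005
grip_force: 12.3
```

Request:
apply_moves(dp=[[0,0,0],[0,0,0],[0,0,0],[0,0,0],[0,0,0],[0,0,0],[0,0,0],[0,0,0],[0,0,0],[0,0,0]], twist=[[0,0,0],[0,0,0],[0,0,0],[0,0,0],[0,0,0],[0,0,0],[0,0,0],[0,0,0],[0,0,0],[0,0,0]], fingers=[1,1,1,1,1,1,1,1,1,1])

```text
time: 25.5
position: [0.6009, -0.0078, 0.1397]
tool_rot: [2.058, 2.365, 0.012]
ft_force: [-3.7, 3.8, 25.4]
grip_width: 0.003
grip_force: 12.3
```

Run:
```python
from h import *
im,W,st=wrist("w8"); rel((.5936,.0369,.2),1.705)
bubble(im,W,(.5938,.0393,.135),.135)
t=get_image("top"); o=np.hstack([cv2.resize(im,(400,300)),cv2.resize(t,(400,300))]);cv2.imwrite("pics/c8.png",o[:,:,::-1])
```

```text
dp [ 0.0452 -0.0004 -0.0603] twist [ 0.01  -0.     0.004] pos [ 0.6009 -0.0078  0.1397] t 25.55 F [-3.5  3.9 23.9]
rect (225, 87, 46, 197) blob [22.06178862 70.09918699] [  9  56  27  30 615] dark rows [134, 135, 136, 172, 173, 174, 175, 216, 217, 218, 219, 220, 221, 222, 223, 224, 225, 226, 227, 228, 229, 230, 231, 232, 233, 234, 235, 236, 237, 238, 239, 240, 241, 242, 243, 244, 245, 246, 247, 248, 249, 250, 251, 252, 253, 254, 255, 256, 257, 258, 259, 260, 261, 262, 263, 264, 265, 266, 267, 268, 269, 270, 271, 272, 273, 274, 275, 276, 277, 278, 279, 280, 281]
bubble mm 20.251307877845456 len 113.7946113274218 centre [0.5969 0.0166 0.135 ]
-12.4 -11.9 -11.4 8.3 8.8 9.4 10.0 33.9 34.5 35.1 35.7 36.3 36.9 37.6 38.2 38.8 39.4 40.0 40.6 41.2 41.8 42.5 43.1 43.7 44.3 45.0 45.6 46.2 46.8 47.5 48.1 48.7 49.3 50.0 50.6 51.2 51.9 52.5 53.1 53.8 54.4 55.1 55.7 56.3 57.0 57.6 58.3 58.9 59.6 60.2 60.9 61.5 62.2 62.8 63.5 64.1 64.8 65.4 66.1 66.8 67.4 68.1 68.8 69.4 70.1 70.8 71.4 72.1 72.8 73.4 74.1 74.8 75.5
```

View pics/c8.png

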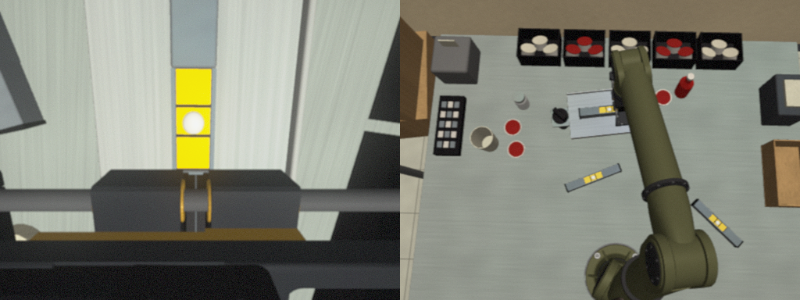

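The pictures show the bubble at (193,123) between lines at rows 105 and 136, and the bystanders undisturbed. At 24 N the bubble is at -1.4 mm. Easing off a touch, checking numerically, then handing in.

Request:
apply_moves(dp=[[0,0,-0.0012],[0,0,0],[0,0,0],[0,0,0],[0,0,0],[0,0,0],[0,0,0],[0,0,0],[0,0,0],[0,0,0]], twist=[[0,0,0],[0,0,0],[0,0,0],[0,0,0],[0,0,0],[0,0,0],[0,0,0],[0,0,0],[0,0,0],[0,0,0]], fingers=[1,1,1,1,1,1,1,1,1,1])

```text
time: 26.6
position: [0.6007, -0.0079, 0.14]
tool_rot: [2.058, 2.365, 0.011]
ft_force: [-1.8, 4.3, 19.3]
grip_width: 0.003
grip_force: 10.1
```

Request:
apply_moves(dp=[[0,0,0],[0,0,0],[0,0,0],[0,0,0],[0,0,0],[0,0,0],[0,0,0],[0,0,0],[0,0,0],[0,0,0]], twist=[[0,0,0],[0,0,0],[0,0,0],[0,0,0],[0,0,0],[0,0,0],[0,0,0],[0,0,0],[0,0,0],[0,0,0]], fingers=[1,1,1,1,1,1,1,1,1,1])

```text
time: 27.6
position: [0.6007, -0.0079, 0.14]
tool_rot: [2.058, 2.365, 0.011]
ft_force: [-0.8, 4.7, 20.0]
grip_width: 0.005
grip_force: 10.1
```

Run:
```python
from h import *
im,W,st=wrist("w9"); rel((.5936,.0369,.2),1.705)
im=im.copy(); im[222:]=0
bubble(im,W,(.5938,.0393,.135),.135)
```

```text
dp [ 0.0454 -0.0003 -0.06  ] twist [ 0.009 -0.     0.004] pos [ 0.6007 -0.0079  0.14  ] t 27.65 F [-1.2  4.6 20.5]
rect (225, 87, 46, 130) blob [22.05057096 68.51060359] [  9  55  27  29 613] dark rows [134, 135, 136, 172, 173, 174, 175]
bubble mm -0.35065483806970543 len 70.96859074442706 centre [0.5938 0.0377 0.135 ]
-11.6 -11.1 -10.5 9.2 9.7 10.3 10.8
```

At 20 N the bubble is at about -0.4 mm and steady.

```bash
python3 -c "
from bench import ctrl
print(ctrl.close_job())"
```

```text
the job is handed in; nothing more can be done
None
```

The job is handed in: the level stands along the shelf's middle, the knob was turned about 1.8 rad clockwise, and the gripper is still pressing at about 20 N with the bubble about 0.5 mm from centre; I took the shelf as seated from that force, which I did not measure directly.

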